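# Clamp a piston in the holding jig with the cam lever

### The job

Slide the jig's rod forward by its push plate so that it pushes the piston fully home into the V stop and its sprung nose stays pressed on the piston, gently, without bottoming the nose hard. Then flip the cam lever over centre to its closed stop, without forcing it, so that the rod is locked and the piston stays held. Leave the loose things round the jig where they are.

Things in the scene. Friction and masses are not known exactly. Their poses are not given: they have to be found in the camera images.
- jig: Piston holding jig bolted down, base plate 124 x 300 x 8 mm. Origin on the bench; z up, y the way the rod pushes, -x its near side. Aluminium clamp block: x -25 to 25, y -90 to -30, top 66 mm up; on its near side a cam ear to x = -50, y -78 to -42, top 30 mm up.
- lane (a point): Point on the base plate in the piston's lane, at x 0, y 85 mm in the jig's frame, 8 mm above the bench. Rails with inner faces at x = +-47.5 mm, tops 18 mm above the bench, run beside it. The lane ends in a steel V stop (top 41 mm up), set elsewhere each time: a seated piston's centre stands about 10 mm short of to 14 mm past this point. The stop is not reported: feel it by the force.
- slide_rod (a joint): Travel of the level 16 mm steel rod through the clamp block, m: 0 fully back, 0.085 fully forward along the jig's +y. Axis at x = 0, 38 mm above the bench. With the lever open it slides against about 8 N of dry friction and stays where left; with the lever closed some 15 N more.
- push_plate (a point): Upright steel plate on the rod's rear end, by which it is pushed: 36 mm wide (x), 12 mm thick (y), 22 to 74 mm above the bench. This point is its middle on the rod's axis, 38 mm above the bench; axes as the jig's. A 26 mm collar round the rod stands 6 mm out in front of it. Free all round; at full travel 24 mm remain between collar and clamp block.
- nose_cap: Rubber-faced sprung cap, 24 mm diameter, on the rod's front end. Origin at the centre of its face, axes as the jig's. It gives 5 mm at 2.5 N/mm, then bottoms. Sliding the piston takes 2 to 4 N; pressing it home with 5 to 12 N is right, over 20 N marks it. So the hand feels 8 N more (rod friction). Let go with the lever open, the rod springs back until the nose presses with at most 8 N.
- lever_grip (a point): Point on the cam lever's arm, 70 mm from the pin, 41 mm above the bench. Black grip from 10 mm inside to 30 mm outside it, 14 mm thick, 30 to 52 mm above the bench; nearer the pin a 10 mm bar. Free beside it and below it down to the base plate. A push over 30 N is forcing it.
- cam_lever (a joint): Lever angle about its vertical pin, rad: 0 open, 2.05 closed at its stop, growing counter-clockwise from above. Open it points along (-0.89, 0.46) of the jig's x, y (to the near side, towards the V stop); closed along -y, beside the rod. Free to 0.4, then stiffens to about 0.4 N m near 0.95; over centre at 1.45; past 1.7 it snaps to its stop by itself; let go before 1.2 it swings back.
- lever: The whole cam lever. Origin at the centre of its vertical pin, at x -37, y -60 mm in the jig's frame, 41 mm above the bench; its x points along the arm. Round hub of 30 mm diameter; no push over 30 N anywhere on it.
- piston: Bare aluminium piston, 87 mm diameter, 52 mm high, 0.41 kg, standing loose on its skirt in the jig's lane on the base plate (8 mm above the bench). Origin at the centre of its underside. It starts 13 to 50 mm short of the V stop.
- con_rod: Loose connecting rod, 102 x 173 x 18 mm, behind the jig; leave it.
- nut: Loose hex nut, 27 mm, behind the jig; leave it.
- feeler_gauge: Loose feeler gauge set, 94 x 68 x 10 mm, in front of the jig; leave it.
- micrometer: Loose outside micrometer, 52 x 102 x 16 mm, in front of the jig's rear end; leave it.

How it is judged (in metres and radians):
On the way, in this order (a step that is already met when the one before it is completed fails the run):
1. with the lever still open, the piston is home in the V stop with the rod's nose pressed on it (more than 4.5 N) (contact force between nose_cap and piston above 4.5 N and value of joint cam_lever below 0.6 rad and y of piston in the frame of jig above 0.068 m), for 0.3 s.
2. the lever is flipped over centre to its stop (value of joint cam_lever above 1.95 rad), for 0.2 s.
At the end, for the whole second after the job is handed in: The lever is closed (over 1.95 rad), the nose presses on the piston with 4 to 20 N, and the piston stands upright, still, home in the V stop (centre more than 68 mm along the jig's y) (value of joint cam_lever above 1.95 rad and contact force between nose_cap and piston between 4 and 20 N and y of piston in the frame of jig above 0.068 m and angle between piston's own z axis and vertical below 0.08 rad and linear speed of piston below 0.01 m/s); the robot touches nothing.
It fails at once if the nose presses the piston with more than 20 N (contact force between nose_cap and piston above 20 N).
It fails at once if the lever is forced with more than 30 N (contact force between lever and the fingers above 30 N or contact force between lever and the arm above 30 N).
It fails at once if a bystander is moved by more than 20 mm (distance of any of con_rod, nut, micrometer, feeler_gauge from where it was at the start of the episode above 0.02 m).
It also fails if it takes over 54 s, if anything falls off the work surface, if the arm or the gripper's body presses on something with over 40 N, if the wrist force passes 120 N, or if a joint passes its speed limit or range.

### The arm

A 7-joint arm with a two-finger parallel gripper is mounted at the origin on a cart in front of the work surface, level with it; the furniture and walls round the work are solid. World frame = base frame: x ahead of the robot, y to its left, z up, the work surface at z = 0. Lengths are in mm, angles in rad, forces in N, time in s.
With the tool pointing down it reaches from about 350 to 900 mm from the base axis. Payload 19.9 kg.
Tool frame: the origin (TCP) lies between the finger pads; the fingertips stand 17 mm ahead of it and the grasp point (between the pads) lies 2 mm behind it (r.finger_overhang is the distance from the TCP to the fingertips, in mm); z points along the fingers, y is the line along which they close (so a half turn about z gives the same grasp; the last joint's range is limited). The gripper opens to 94 mm and grips with 3 to 60 N. Pads are 16 mm wide; open, the fingers measure 119 mm over their backs; the gripper's body (75 mm by 177 mm) begins 78 mm behind the grasp point.
Start: joints at [-1.153, 0.417, -0.01, 1.614, 0.005, 1.111, -0.053], TCP at [276.782, 560.35, 222.425] pointing down, gripper open.
Joint ranges: [-2.81, 2.81], [-0.39, 2.02], [-1.27, 1.25], [0.06, 2.57], [-1.19, 4.33], [0.19, 2], [-2.82, 2.82]. Speed limits (rad/s): [1.89, 1.89, 2.39, 2.39, 3.01, 3.01, 3.01].

### API

Orientations are given as a rotation vector (axis times angle).
In Python, from cell import r gives the robot as it stands. The module is installed in compiled form; this text tells all that it offers.
- The arm moves only by the tool carry_out, never from a script. Its argument "series" is a list of rows, each an object with "grip": the closure, from 0 (fully open) to 1 (shut); "offset": the shift along the tool's x, y, z each as a share of 0.1 m, from -1 to 1, a list of three; "rot": the turn, a rotation vector about the tool's x, y, z each as a share of 120 degrees, from -1 to 1, a list of three. A call has 1 to 8 rows; each row shifts and turns the commanded pose from where the row before left it, along the tool's axes as they then stand; what a row does not reach is not made up. A row lasts 1/12 s, in which the tool goes at most 41.7 mm and 7.16 degrees, less where a joint would pass 70% of its speed; a pose out of reach is approached as far as the arm can. A call with a number of a shift or a turn outside -1 to 1 is refused whole. A call with a gripper value outside its range is refused whole. The fingers move at their own pace and stop on an object; "force" is the grip in N (left out, the last holds). Time passes only in rows, so rows that do not move let the fingers close. It gives the time, the measured TCP pose, the force, the opening and the grip force at its end, in the units of the state.
- r.get_obs(): the state, without advancing time (a new reading comes with each control period).
- r.camera(name): name is "scene" or "top" or "wrist"; returns the picture (400x640x3 uint8, red, green, blue); there is no depth.
- r.calibration(name): a dict with "vertical_fov" (degrees; the focal length in pixels is half the picture's height over the tangent of half this angle, whatever the lens; pixels are square), "cx", "cy" (the principal point, pixels), "R" (3x3) and "t" (3): a world point X has camera coordinates R X + t; the wrist camera has in their place "tool_from_camera" (4x4, takes a point from camera to tool coordinates, whose origin is the TCP and whose axes are the flange's). Camera axes: x right, y down, z forward; pixel columns grow to the right and rows downward; lengths in mm; the calibration is good to about 2 mm. A picture is of the moment at which its call begins: read the wrist's pose just before it. calibration takes no time and is no camera call.
- r.hand_in(): hands the job in; it is judged then, once.
The state is a dict: "t": time; "joints": joint angles; "joint_vel": joint speeds; "tau": joint torques, N m; "eef_pos": TCP position; "eef_rot": TCP orientation; "force": force on the tool from outside, world axes, zero at the start; "wrist_torque": the same for the moment, N m; "opening": finger opening in mm; "grip_force": force on a finger pad.
Only numpy, scipy, OpenCV 4.12 (cv2) and the standard library are available. Lean on these libraries where they do the work, as an engineer would, in place of code of your own. Each camera call takes 0.05 s, during which the arm holds its last target. There are 200 camera calls.

## Working session

There is one attempt and no reset: what is moved stays moved. The work goes in short steps, Python scripts to look and compute and a tool call to move; the robot and the scene stay as the last step left them, time stands still between calls to the robot, and variables do not carry over. Pictures are saved under pics/ and viewed, at most 10 in all, crops included, and the job is handed in when it is done.

Besides the shell and the picture viewer there is one more tool, called after "Request:" as a command line: name --argument value ..., lists and objects as JSON in quotes. carry_out: Moves the arm, as the interface text tells. Its arguments: {"type":"object","properties":{"series":{"type":"array"},"force":{"type":"number"}},"required":["series"]}

```bash
mkdir -p pics; python3 - <<'E'
from cell import r
import cv2
for n in("scene","top"):
    cv2.imwrite(f"pics/{n}0.png",r.camera(n)[:,:,::-1])
    print(n,r.calibration(n))
print(r.calibration("wrist"));print(r.get_obs(),r.finger_overhang)
E
```

```text
scene {'vertical_fov': 46.62191783369397, 'cx': 319.71694679971364, 'cy': 203.6354088732889, 'R': array([[ 0.44823431, -0.89380077, -0.01435947],
       [-0.60575064, -0.29188788, -0.7401808 ],
       [ 0.65738281,  0.34047269, -0.67225455]]), 't': array([-316.84062469,  334.30840641,  742.31577094])}
top {'vertical_fov': 50.45423903769782, 'cx': 319.24018542505723, 'cy': 199.81587066453167, 'R': array([[-0.01034472, -0.99992002, -0.00727609],
       [-0.98746141,  0.01136155, -0.15745119],
       [ 0.15752127,  0.00555607, -0.98749996]]), 't': array([ -51.79328679,  555.7525599 , 1119.1928154 ])}
{'vertical_fov': 63.733061746732254, 'cx': 323.26175435552244, 'cy': 197.64005649218944, 'tool_from_camera': array([[-9.45394923e-04, -9.66671833e-01, -2.56016938e-01,
         7.38060581e+01],
       [ 9.99999348e-01, -1.07791517e-03,  3.77302861e-04,
        -8.98867557e-02],
       [-6.40692589e-04, -2.56016415e-01,  9.66672222e-01,
        -1.61271293e+02],
       [ 0.00000000e+00,  0.00000000e+00,  0.00000000e+00,
         1.00000000e+00]])}
{'t': 0.1, 'joints': array([-1.15351253,  0.41789275, -0.01029959,  1.614111  ,  0.00470284,
        1.11071711, -0.05298288]), 'joint_vel': array([-0.00093675,  0.00071094, -0.00151817, -0.00117461, -0.00015997,
        0.00056223,  0.00062105]), 'tau': array([ 2.05468561e-03, -8.52588201e+01,  6.40671831e-01, -4.26699507e+01,
       -4.87621094e-02,  1.62568060e-02,  9.52540472e-05]), 'eef_pos': array([276.65332092, 560.07164872, 221.9025509 ]), 'eef_rot': array([-7.14279637e-01, -3.05914764e+00,  1.71616772e-03]), 'force': array([-0.02436408,  0.46440108,  0.35815209]), 'wrist_torque': array([-0.03973522, -0.01954607, -0.00803126]), 'grip_force': 0.0, 'opening': 94.02075132303948} 17.0
```

View pics/top0.png

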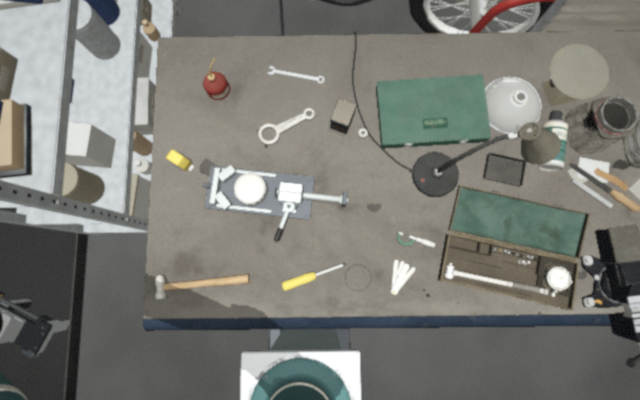

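View pics/scene0.png

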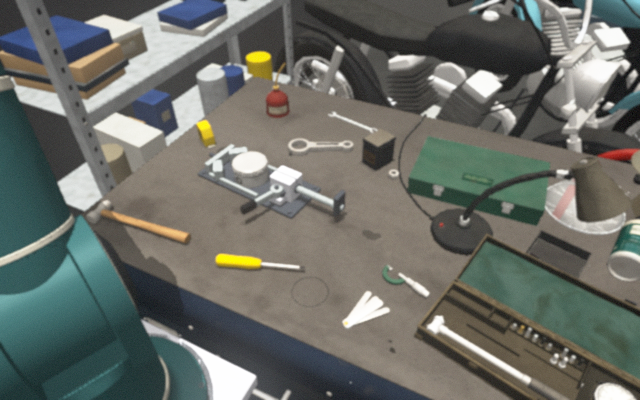

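The top view shows the jig at about (205–345, 165–245): V stop at the left (~215,185), piston (250,187), block (290,192), push plate (345,199), open lever pointing down to (278,237). Now enlarging both views for precise points.

```bash
python3 - <<'E'
import cv2, numpy as np
a=cv2.imread("pics/top0.png")[155:250,195:355]; a=cv2.resize(a,None,fx=5,fy=5,interpolation=cv2.INTER_CUBIC)
for i in range(0,160,20): cv2.putText(a,str(195+i),(i*5,10),0,.4,(0,255,255)); cv2.line(a,(i*5,12),(i*5,18),(0,255,255))
for i in range(0,95,20): cv2.putText(a,str(155+i),(0,i*5+4),0,.4,(0,255,255))
cv2.imwrite("pics/topc.png",a)
E
```

```text
(no output)
```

View pics/topc.png

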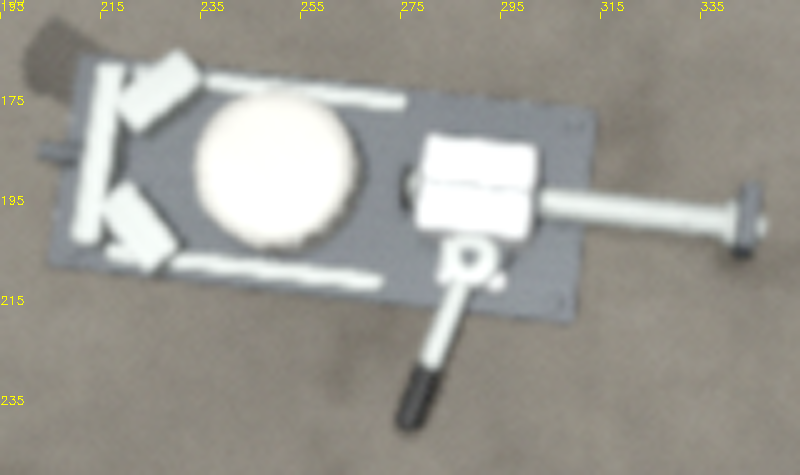

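The enlarged view shows the base plate corners near (212,166), (314,177), (310,219), (205,208); block top, hub at (289,206.6), piston top centre (250,189), push plate (344,199). Fitting the pose.

```bash
cat > h.py <<'E'
import numpy as np, cv2
from cell import r
from scipy.optimize import least_squares
from scipy.spatial.transform import Rotation as R
def K(c): f=200/np.tan(np.radians(c["vertical_fov"]/2)); return f
def proj(X,n="top"):
    c=r.calibration(n); p=np.atleast_2d(X)@c["R"].T+c["t"]; return p[:,:2]/p[:,2:]*K(c)+[c["cx"],c["cy"]]
def back(uv,z,n="top"):
    c=r.calibration(n); d=c["R"].T@np.array([(uv[0]-c["cx"])/K(c),(uv[1]-c["cy"])/K(c),1]); o=-c["R"].T@c["t"]
    return o+d*(z-o[2])/d[2]
def j2w(P,q): 
    P=np.atleast_2d(P).astype(float); c,s=np.cos(q[2]),np.sin(q[2])
    return np.c_[q[0]+c*P[:,0]-s*P[:,1], q[1]+s*P[:,0]+c*P[:,1], P[:,2]]
E
python3 - <<'E'
from h import *
o=np.array([195,155])
px=np.array([(85,55),(597,108),(573,322),(48,263),(425,135),(537,147),(528,240),(417,230),(470,258)])/5+o-[.4,.4]
P=np.array([(62,150,8),(62,-150,8),(-62,-150,8),(-62,150,8),(25,-30,66),(25,-90,66),(-25,-90,66),(-25,-30,66),(-37,-60,52)])
f=lambda q:(proj(j2w(P,q))-px).ravel()
s=least_squares(f,[500,100,0],loss="soft_l1"); q=s.x
print(q,np.round(s.fun.reshape(-1,2) if s.fun.size==18 else s.fun,1)); print(np.round(f(q).reshape(-1,2),1).tolist())
def inj(uv,z):
    w=back(np.array(uv)/5+o-.4,z)[:2]-q[:2]; c,s=np.cos(q[2]),np.sin(q[2]); return np.round([c*w[0]+s*w[1],-s*w[0]+c*w[1]],1)
print("piston",inj((276,170),60),"plate top",inj((752,184),74),inj((744,252),74),inj((767,226),38),"lever tip",inj((412,422),46),"grip inner",inj((428,370),46))
np.save("q.npy",q)
E
```

```text
[ 5.82649778e+02  8.36664684e+01 -1.23222358e-01] [[ 8.7  0.3]
 [10.3  1.1]
 [10.2  1.3]
 [ 9.6  1.3]
 [-0.7 -0.3]
 [-1.1 -0.3]
 [-1.6 -0.8]
 [-1.5 -1.2]
 [-1.2 -0.5]]
[[8.7, 0.3], [10.3, 1.1], [10.2, 1.3], [9.6, 1.3], [-0.7, -0.3], [-1.1, -0.3], [-1.6, -0.8], [-1.5, -1.2], [-1.2, -0.5]]
piston [-2.8 46.7] plate top [  15.7 -210.5] [ -21.4 -210.1] [-1.000e-01 -2.223e+02] lever tip [-129.3  -42.7] grip inner [-100.4  -47.7]
```

```bash
python3 - <<'E'
from h import *
o=np.array([195,155])
px=np.array([(85,55),(597,108),(573,322),(48,263),(425,135),(537,147),(528,240),(417,230),(470,258)])/5+o-[.4,.4]
P=np.array([(62,150,8),(62,-150,8),(-62,-150,8),(-62,150,8),(25,-30,66),(25,-90,66),(-25,-90,66),(-25,-30,66),(-37,-60,52)],float)
def f(q):
    p=P.copy(); p[:4,1]+=q[3]; return (proj(j2w(p,q))-px).ravel()
s=least_squares(f,[500,100,0,0]); q=s.x
print(q,np.round(f(q).reshape(-1,2),1).tolist())
def inj(uv,z):
    w=back(np.array(uv)/5+o-.4,z)[:2]-q[:2]; c,s=np.cos(q[2]),np.sin(q[2]); return np.round([c*w[0]+s*w[1],-s*w[0]+c*w[1]],1)
print("piston",inj((276,170),60),"plate top",inj((752,184),74),inj((744,252),74),inj((767,226),38),"lever tip",inj((412,422),46),"grip inner",inj((428,370),46))
np.save("q.npy",q)
obs=r.get_obs(); M=R.from_rotvec(obs["eef_rot"]).as_matrix(); print(M.round(3))
for p in [(0,-216,38),(0,-210,74),(-37,-60,41)]: print(p,j2w(p,q))
E
```

```text
[ 5.81357622e+02  8.02939040e+01 -1.23093108e-01  3.12638516e+01] [[-0.9, -0.5], [0.6, 0.3], [0.4, 0.5], [-0.2, 0.5], [0.5, 0.1], [0.1, 0.1], [-0.3, -0.3], [-0.3, -0.8], [0.1, -0.0]]
piston [-1.9 50.2] plate top [  16.5 -207. ] [ -20.5 -206.6] [   0.7 -218.8] lever tip [-128.4  -39.2] grip inner [-99.6 -44.2]
[[-0.897  0.443 -0.   ]
 [ 0.443  0.897 -0.001]
 [-0.    -0.001 -1.   ]]
(0, -216, 38) [[ 554.83660355 -134.07175454   38.        ]]
(0, -210, 74) [[ 555.57329851 -128.11715292   74.        ]]
(-37, -60, 41) [[537.27062932  25.29084003  41.        ]]
```

Request:
carry_out --series '[{"grip":1,"offset":[0,0,0],"rot":[0,0,0.059]},{"grip":1,"offset":[0,0,0],"rot":[0,0,0.059]},{"grip":1,"offset":[0,0,0],"rot":[0,0,0.059]},{"grip":1,"offset":[0,0,0],"rot":[0,0,0.059]},{"grip":1,"offset":[0,0,0],"rot":[0,0,0.059]},{"grip":1,"offset":[0,0,0],"rot":[0,0,0.059]},{"grip":1,"offset":[0,0,0],"rot":[0,0,0.059]},{"grip":1,"offset":[0,0,0],"rot":[0,0,0.059]}]' --force 30

```text
t: 0.77
eef_pos: [276.7, 560.2, 222.1]
eef_rot: [2.087, 2.348, -0.001]
force: [0.3, 0.6, -0.3]
opening: 44.0
grip_force: 0.0
```

Request:
carry_out --series '[{"grip":1,"offset":[0,0,0],"rot":[0,0,0.059]},{"grip":1,"offset":[0,0,0],"rot":[0,0,0.059]},{"grip":1,"offset":[-0.28,0.15,0],"rot":[0,0,0]},{"grip":1,"offset":[-0.28,0.15,0],"rot":[0,0,0]},{"grip":1,"offset":[-0.28,0.15,0],"rot":[0,0,0]},{"grip":1,"offset":[-0.28,0.15,0],"rot":[0,0,0]},{"grip":1,"offset":[-0.28,0.15,0],"rot":[0,0,0]},{"grip":1,"offset":[-0.28,0.15,0],"rot":[0,0,0]}]'

```text
t: 1.43
eef_pos: [345.5, 380.9, 222.2]
eef_rot: [2.354, 2.08, -0.001]
force: [1.5, 0.0, 1.1]
opening: 0.2
grip_force: 0.0
```

Request:
carry_out --series '[{"grip":1,"offset":[-0.28,0.15,0],"rot":[0,0,0]},{"grip":1,"offset":[-0.28,0.15,0],"rot":[0,0,0]},{"grip":1,"offset":[-0.28,0.15,0],"rot":[0,0,0]},{"grip":1,"offset":[-0.28,0.15,0],"rot":[0,0,0]},{"grip":1,"offset":[-0.28,0.15,0],"rot":[0,0,0]},{"grip":1,"offset":[-0.28,0.15,0],"rot":[0,0,0]},{"grip":1,"offset":[-0.28,0.15,0],"rot":[0,0,0]},{"grip":1,"offset":[-0.28,0.15,0],"rot":[0,0,0]}]'

```text
t: 2.1
eef_pos: [437.0, 143.9, 222.4]
eef_rot: [-2.354, -2.08, 0.0]
force: [1.7, 0.5, 0.2]
opening: -0.0
grip_force: 0.0
```

Request:
carry_out --series '[{"grip":1,"offset":[-0.28,0.15,0],"rot":[0,0,0]},{"grip":1,"offset":[-0.28,0.15,0],"rot":[0,0,0]},{"grip":1,"offset":[-0.28,0.15,0],"rot":[0,0,0]},{"grip":1,"offset":[-0.28,0.15,0],"rot":[0,0,0]},{"grip":1,"offset":[-0.28,0.15,0],"rot":[0,0,0]},{"grip":1,"offset":[-0.28,0.15,0],"rot":[0,0,0]},{"grip":1,"offset":[-0.28,0.15,0],"rot":[0,0,0]},{"grip":1,"offset":[-0.28,0.15,0],"rot":[0,0,0]}]'

```text
t: 2.77
eef_pos: [528.5, -93.1, 222.3]
eef_rot: [-2.354, -2.08, 0.0]
force: [0.7, 0.9, 0.5]
opening: 0.6
grip_force: 0.0
```

```bash
cat >> h.py <<'E'
def st():
    q=np.load("q.npy"); o=r.get_obs(); c,s=np.cos(q[2]),np.sin(q[2]); J=np.array([[c,s,0],[-s,c,0],[0,0,1]])
    M=R.from_rotvec(o["eef_rot"]).as_matrix()
    print("t",o["t"],"jig pos",(J@(o["eef_pos"]-[q[0],q[1],0])).round(1),"F jig",(J@o["force"]).round(1),"toolx ang in jig",np.degrees(np.arctan2(*(J@M[:,0])[[1,0]])).round(1),"tilt",M[:,2].round(3))
E
python3 - <<'E'
from h import *
st(); o=r.get_obs(); print(o["joints"].round(2))
cv2.imwrite("pics/w1.png",r.camera("wrist")[:,:,::-1])
E
```

```text
t 2.7667 jig pos [ -31.2 -178.6  222.3] F jig [0.6 1.  0.5] toolx ang in jig 90.0 tilt [-0. -0. -1.]
[-0.42  0.3   0.65  1.85 -0.21  1.06  0.19]
```

View pics/w1.png

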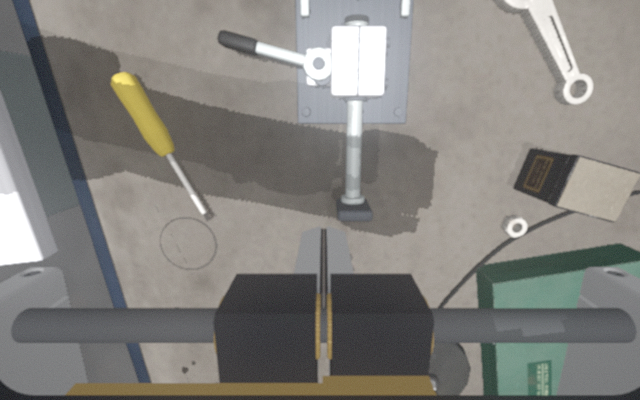

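The wrist view shows the push plate at (335–371, 197–219), rod at column ~354, block top (332–386, 27–95), fingers closed at (324,230+). Back-projecting.

```bash
cat >> h.py <<'E'
def wj(uv,z):
    q=np.load("q.npy"); o=r.get_obs(); c=r.calibration("wrist"); f=K(c); T=c["tool_from_camera"]
    M=R.from_rotvec(o["eef_rot"]).as_matrix(); d=M@T[:3,:3]@np.array([(uv[0]-c["cx"])/f,(uv[1]-c["cy"])/f,1]); p=M@T[:3,3]+o["eef_pos"]
    w=(p+d*(z-p[2])/d[2])[:2]-q[:2]; c,s=np.cos(q[2]),np.sin(q[2]); return np.round([c*w[0]+s*w[1],-s*w[0]+c*w[1]],1)
E
python3 - <<'E'
from h import *
for n,u,z in [("plate rearL",(336,219),74),("plate rearR",(371,219),74),("blk FL",(332,27),66),("blk FR",(386,27),66),("blk RL",(332,95),66),("blk RR",(386,95),66),("hub",(318,64),52),("tip",(220,36),46),("grip inner",(257,48),46)]: print(n,wj(u,z))
E
```

```text
plate rearL [ -16.2 -214.8]
plate rearR [  19.3 -215.1]
blk FL [-20.3 -36.4]
blk FR [ 28.1 -36.7]
blk RL [-20.2 -94.5]
blk RR [ 30.7 -94.8]
hub [-33.3 -65.3]
tip [-127.  -39.]
grip inner [-92.2 -49.8]
```

Request:
carry_out --series '[{"grip":1,"offset":[-0.3,0.16,0],"rot":[0,0,0]},{"grip":1,"offset":[-0.32,0.16,0],"rot":[0,0,0]},{"grip":1,"offset":[0,0,0.3],"rot":[0,0,0]},{"grip":1,"offset":[0,0,0.3],"rot":[0,0,0]},{"grip":1,"offset":[0,0,0.3],"rot":[0,0,0]},{"grip":1,"offset":[0,0,0.3],"rot":[0,0,0]},{"grip":1,"offset":[0,0,0.3],"rot":[0,0,0]},{"grip":1,"offset":[0,0,0],"rot":[0,0,0]}]'

```text
t: 3.48
eef_pos: [549.5, -156.2, 67.6]
eef_rot: [-2.35, -2.076, 0.008]
force: [-0.7, 1.0, -0.5]
opening: 0.5
grip_force: 0.0
```

Request:
carry_out --series '[{"grip":1,"offset":[0.03,0,0],"rot":[0,0,0]},{"grip":1,"offset":[0.03,0,0],"rot":[0,0,0]},{"grip":1,"offset":[0.03,0,0],"rot":[0,0,0]},{"grip":1,"offset":[0.03,0,0],"rot":[0,0,0]},{"grip":1,"offset":[0,0,0],"rot":[0,0,0]},{"grip":1,"offset":[0,0,0],"rot":[0,0,0]}]'

```text
t: 3.98
eef_pos: [554.3, -144.9, 73.3]
eef_rot: [2.353, 2.08, 0.001]
force: [-0.2, -0.4, -0.2]
opening: 0.4
grip_force: 0.0
```

```bash
python3 -c "
from h import *
st()"
```

```text
t 3.9833 jig pos [   0.8 -226.8   73.3] F jig [-0.1 -0.4 -0.2] toolx ang in jig 90.0 tilt [ 0.001  0.    -1.   ]
```

Request:
carry_out --series '[{"grip":1,"offset":[0.015,0,0],"rot":[0,0,0]},{"grip":1,"offset":[0.015,0,0],"rot":[0,0,0]},{"grip":1,"offset":[0.015,0,0],"rot":[0,0,0]},{"grip":1,"offset":[0.015,0,0],"rot":[0,0,0]},{"grip":1,"offset":[0,0,0],"rot":[0,0,0]},{"grip":1,"offset":[0,0,0],"rot":[0,0,0]}]'

```text
t: 4.48
eef_pos: [554.6, -139.4, 72.5]
eef_rot: [2.354, 2.08, -0.0]
force: [-0.7, -0.8, 0.4]
opening: 0.3
grip_force: 0.7
```

Request:
carry_out --series '[{"grip":1,"offset":[0.015,0,0],"rot":[0,0,0]},{"grip":1,"offset":[0.015,0,0],"rot":[0,0,0]},{"grip":1,"offset":[0.015,0,0],"rot":[0,0,0]},{"grip":1,"offset":[0.015,0,0],"rot":[0,0,0]},{"grip":1,"offset":[0,0,0],"rot":[0,0,0]},{"grip":1,"offset":[0,0,0],"rot":[0,0,0]}]'

```text
t: 4.98
eef_pos: [555.2, -134.3, 72.5]
eef_rot: [2.355, 2.078, -0.001]
force: [-1.6, -6.2, -1.0]
opening: 0.3
grip_force: 3.1
```

```bash
python3 -c "
from h import *
st()"
```

```text
t 4.9833 jig pos [   0.4 -216.2   72.5] F jig [-0.8 -6.3 -1. ] toolx ang in jig 89.9 tilt [ 0.    -0.001 -1.   ]
```

Request:
carry_out --series '[{"grip":1,"offset":[0.02,0,0],"rot":[0,0,0]},{"grip":1,"offset":[0.02,0,0],"rot":[0,0,0]},{"grip":1,"offset":[0.02,0,0],"rot":[0,0,0]},{"grip":1,"offset":[0.02,0,0],"rot":[0,0,0]},{"grip":1,"offset":[0.02,0,0],"rot":[0,0,0]},{"grip":1,"offset":[0.02,0,0],"rot":[0,0,0]},{"grip":1,"offset":[0.02,0,0],"rot":[0,0,0]},{"grip":1,"offset":[0.02,0,0],"rot":[0,0,0]}]'

```text
t: 5.65
eef_pos: [557.1, -118.8, 72.5]
eef_rot: [2.355, 2.078, -0.002]
force: [-0.4, -9.0, -0.5]
opening: 0.4
grip_force: 4.2
```

Request:
carry_out --series '[{"grip":1,"offset":[0.02,0,0],"rot":[0,0,0]},{"grip":1,"offset":[0.02,0,0],"rot":[0,0,0]},{"grip":1,"offset":[0.02,0,0],"rot":[0,0,0]},{"grip":1,"offset":[0.02,0,0],"rot":[0,0,0]},{"grip":1,"offset":[0.02,0,0],"rot":[0,0,0]},{"grip":1,"offset":[0.02,0,0],"rot":[0,0,0]},{"grip":1,"offset":[0,0,0],"rot":[0,0,0]}]'

```text
t: 6.23
eef_pos: [558.6, -106.9, 72.5]
eef_rot: [2.355, 2.078, -0.002]
force: [-1.3, -7.5, -0.6]
opening: 0.3
grip_force: 4.1
```

```bash
python3 - <<'E'
from h import *
st()
t=r.camera("top")[:,:,::-1][155:250,195:355]; w=r.camera("scene")[:,:,::-1][130:230,190:350]
cv2.imwrite("pics/c2.png",np.vstack([cv2.resize(x,(640,h),interpolation=cv2.INTER_CUBIC)[:290] for x,h in((t,380),(w,400))]))
E
```

```text
t 6.2333 jig pos [   0.4 -188.6   72.5] F jig [-0.3 -7.6 -0.6] toolx ang in jig 89.9 tilt [ 0.    -0.002 -1.   ]
```

View pics/c2.png

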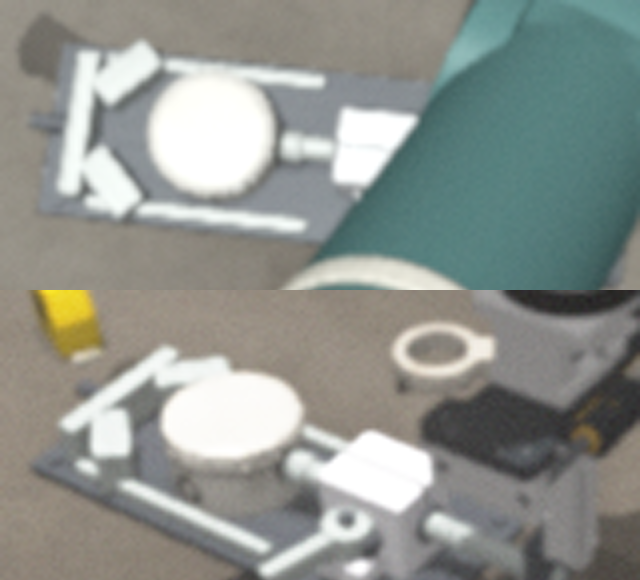

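The rod is out; the nose face (280,147 in the crop) is about touching the piston (edge 276). The V faces are about 24 mm beyond the piston. The top view shows the lever hidden by the arm, scene view still shows it open.

Request:
carry_out --series '[{"grip":1,"offset":[0.02,0,0],"rot":[0,0,0]},{"grip":1,"offset":[0.02,0,0],"rot":[0,0,0]},{"grip":1,"offset":[0.02,0,0],"rot":[0,0,0]},{"grip":1,"offset":[0.02,0,0],"rot":[0,0,0]},{"grip":1,"offset":[0.02,0,0],"rot":[0,0,0]},{"grip":1,"offset":[0.02,0,0],"rot":[0,0,0]},{"grip":1,"offset":[0.01,0,0],"rot":[0,0,0]},{"grip":1,"offset":[0.01,0,0],"rot":[0,0,0]}]'

```text
t: 7.0
eef_pos: [560.2, -93.5, 72.5]
eef_rot: [2.355, 2.077, -0.002]
force: [-2.0, -10.4, 0.2]
opening: 0.4
grip_force: 5.5
```

Request:
carry_out --series '[{"grip":1,"offset":[0.01,0,0],"rot":[0,0,0]},{"grip":1,"offset":[0.01,0,0],"rot":[0,0,0]},{"grip":1,"offset":[0.01,0,0],"rot":[0,0,0]}]'

```text
t: 7.25
eef_pos: [560.6, -90.6, 72.5]
eef_rot: [2.355, 2.077, -0.002]
force: [-1.7, -10.4, 0.3]
opening: 0.5
grip_force: 5.5
```

Request:
carry_out --series '[{"grip":1,"offset":[0.01,0,0],"rot":[0,0,0]},{"grip":1,"offset":[0.01,0,0],"rot":[0,0,0]},{"grip":1,"offset":[0.01,0,0],"rot":[0,0,0]}]'

```text
t: 7.5
eef_pos: [561.0, -87.6, 72.5]
eef_rot: [2.355, 2.077, -0.002]
force: [-1.4, -10.9, 0.1]
opening: 0.6
grip_force: 5.5
```

Request:
carry_out --series '[{"grip":1,"offset":[0.01,0,0],"rot":[0,0,0]},{"grip":1,"offset":[0.01,0,0],"rot":[0,0,0]},{"grip":1,"offset":[0.01,0,0],"rot":[0,0,0]}]'

```text
t: 7.75
eef_pos: [561.3, -84.6, 72.5]
eef_rot: [2.355, 2.077, -0.002]
force: [-0.9, -11.6, 0.4]
opening: 0.6
grip_force: 5.5
```

Request:
carry_out --series '[{"grip":1,"offset":[0.01,0,0],"rot":[0,0,0]},{"grip":1,"offset":[0.01,0,0],"rot":[0,0,0]},{"grip":1,"offset":[0.01,0,0],"rot":[0,0,0]}]'

```text
t: 8.0
eef_pos: [561.7, -81.6, 72.5]
eef_rot: [2.355, 2.077, -0.002]
force: [-1.5, -10.4, -0.4]
opening: 0.6
grip_force: 5.5
```

Request:
carry_out --series '[{"grip":1,"offset":[0.01,0,0],"rot":[0,0,0]},{"grip":1,"offset":[0.01,0,0],"rot":[0,0,0]},{"grip":1,"offset":[0.01,0,0],"rot":[0,0,0]}]'

```text
t: 8.25
eef_pos: [562.1, -78.7, 72.5]
eef_rot: [2.355, 2.077, -0.002]
force: [-1.2, -10.9, 0.8]
opening: 0.5
grip_force: 5.5
```

Request:
carry_out --series '[{"grip":1,"offset":[0.01,0,0],"rot":[0,0,0]},{"grip":1,"offset":[0.01,0,0],"rot":[0,0,0]},{"grip":1,"offset":[0.01,0,0],"rot":[0,0,0]}]'

```text
t: 8.5
eef_pos: [562.4, -76.0, 72.5]
eef_rot: [2.355, 2.077, -0.003]
force: [-2.4, -13.8, 0.7]
opening: 0.7
grip_force: 7.0
```

Request:
carry_out --series '[{"grip":1,"offset":[0.01,0,0],"rot":[0,0,0]},{"grip":1,"offset":[0,0,0],"rot":[0,0,0]}]'

```text
t: 8.67
eef_pos: [562.5, -75.2, 72.5]
eef_rot: [2.355, 2.076, -0.003]
force: [-1.7, -12.4, 1.0]
opening: 0.5
grip_force: 6.7
```

Request:
carry_out --series '[{"grip":1,"offset":[0.01,0,0],"rot":[0,0,0]},{"grip":1,"offset":[0,0,0],"rot":[0,0,0]}]'

```text
t: 8.83
eef_pos: [562.6, -74.6, 72.5]
eef_rot: [2.355, 2.076, -0.003]
force: [-1.7, -14.4, 0.2]
opening: 0.4
grip_force: 7.6
```

Request:
carry_out --series '[{"grip":1,"offset":[0.01,0,0],"rot":[0,0,0]},{"grip":1,"offset":[0,0,0],"rot":[0,0,0]}]'

```text
t: 9.0
eef_pos: [562.6, -73.9, 72.6]
eef_rot: [2.355, 2.075, -0.004]
force: [-2.2, -16.2, 0.0]
opening: 0.6
grip_force: 8.3
```

Request:
carry_out --series '[{"grip":1,"offset":[0.008,0,0],"rot":[0,0,0]},{"grip":1,"offset":[0,0,0],"rot":[0,0,0]},{"grip":1,"offset":[0,0,0],"rot":[0,0,0]}]'

```text
t: 9.25
eef_pos: [562.7, -73.4, 72.6]
eef_rot: [2.355, 2.075, -0.004]
force: [-2.6, -18.1, 0.5]
opening: 0.8
grip_force: 9.1
```

```bash
python3 - <<'E'
from h import *
st()
t=r.camera("top")[:,:,::-1][155:250,195:355]; w=r.camera("scene")[:,:,::-1][130:230,190:350]
cv2.imwrite("pics/c3.png",np.vstack([cv2.resize(x,(640,h),interpolation=cv2.INTER_CUBIC)[:290] for x,h in((t,380),(w,400))]))
E
```

```text
t 9.25 jig pos [   0.4 -154.8   72.6] F jig [ -0.4 -18.2   0.5] toolx ang in jig 89.8 tilt [-0.    -0.004 -1.   ]
```

View pics/c3.png

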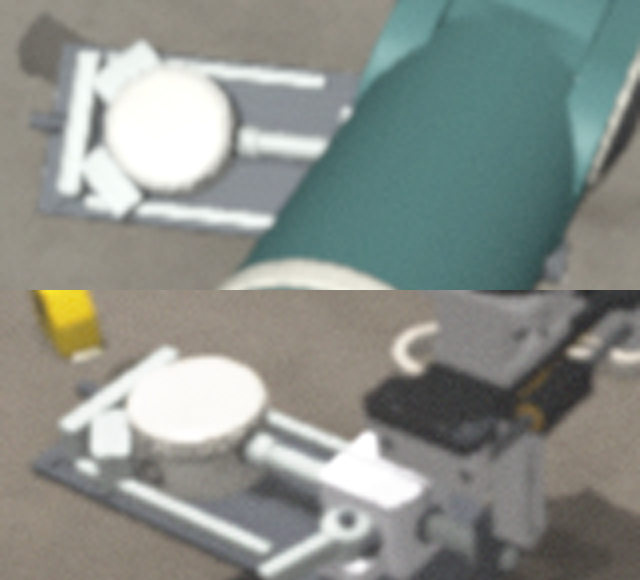

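Both images show the piston seated against both V blocks (crop centre 170,130), nose pressed on it; ~10 N. Backing off and going to the lever.

Request:
carry_out --series '[{"grip":1,"offset":[0,0,0],"rot":[0,0,0]},{"grip":1,"offset":[-0.02,0,0],"rot":[0,0,0]},{"grip":1,"offset":[-0.03,0,0],"rot":[0,0,0]},{"grip":1,"offset":[-0.1,0,0],"rot":[0,0,0]},{"grip":1,"offset":[-0.15,0,0],"rot":[0,0,0]},{"grip":1,"offset":[0,0,-0.3],"rot":[0,0,0]},{"grip":1,"offset":[0,0,-0.3],"rot":[0,0,0]},{"grip":1,"offset":[0,0,-0.3],"rot":[0,0,0]}]'

```text
t: 10.02
eef_pos: [558.9, -100.6, 163.4]
eef_rot: [-2.355, -2.078, 0.001]
force: [0.5, 0.4, 0.4]
opening: 0.6
grip_force: 0.0
```

Request:
carry_out --series '[{"grip":1,"offset":[0.25,-0.15,0],"rot":[0,0,0]},{"grip":1,"offset":[0.25,-0.15,0],"rot":[0,0,0]},{"grip":1,"offset":[0.25,-0.15,0],"rot":[0,0,0]},{"grip":1,"offset":[0.25,-0.15,0],"rot":[0,0,0]},{"grip":1,"offset":[0.25,-0.15,0],"rot":[0,0,0]},{"grip":1,"offset":[0.25,-0.15,0],"rot":[0,0,0]},{"grip":1,"offset":[0.25,-0.15,0],"rot":[0,0,0]},{"grip":1,"offset":[0,0,0],"rot":[0,0,0]}]'

```text
t: 10.68
eef_pos: [475.0, 91.4, 162.3]
eef_rot: [-2.347, -2.085, -0.0]
force: [0.5, 1.8, -0.1]
opening: 0.1
grip_force: 0.0
```

```bash
python3 - <<'E'
from h import *
st(); print(r.get_obs()["joints"].round(2))
cv2.imwrite("pics/w4.png",r.camera("wrist")[:,:,::-1])
E
```

```text
t 10.6833 jig pos [-106.9   -2.   162.3] F jig [ 0.3  1.9 -0.1] toolx ang in jig 90.3 tilt [-0.001  0.002 -1.   ]
[-0.78  0.28  0.61  2.03 -0.2   0.89 -0.18]
```

View pics/w4.png

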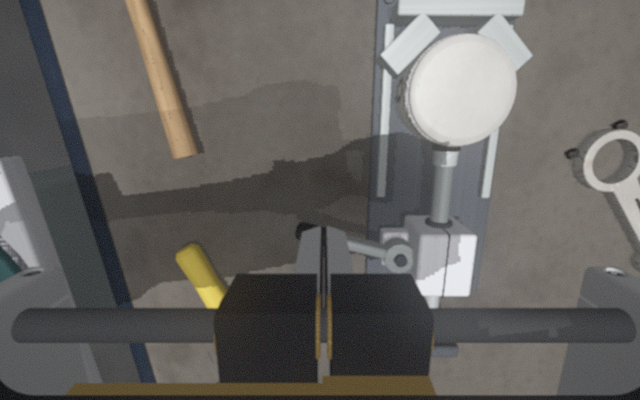

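The piston is home against both V blocks, with the nose on it; the lever hub is at (400,257), lever tip at (298,231) partly behind the fingers.

```bash
python3 - <<'E'
from h import *
for n,u,z in [("hub",(400,257),50),("tip",(298,231),46),("bar",(365,246),46),("blk FL",(417,216),66),("blk RR",(470,295),66)]: print(n,wj(u,z))
E
```

```text
hub [-34.1 -59. ]
tip [-128.4  -35.2]
bar [-66.3 -49.8]
blk FL [-26.4 -13.9]
blk RR [ 27.1 -88.4]
```

Request:
carry_out --series '[{"grip":1,"offset":[0,0,0],"rot":[0,0,0.058]},{"grip":1,"offset":[0,0,0],"rot":[0,0,0.058]},{"grip":1,"offset":[0,0,0.28],"rot":[0,0,0]},{"grip":1,"offset":[0,0,0.28],"rot":[0,0,0]},{"grip":1,"offset":[0,0,0.28],"rot":[0,0,0]},{"grip":1,"offset":[0,0,0.28],"rot":[0,0,0]},{"grip":1,"offset":[0,0,0],"rot":[0,0,0]},{"grip":1,"offset":[0,0,0],"rot":[0,0,0]}]'

```text
t: 11.4
eef_pos: [476.7, 85.4, 50.2]
eef_rot: [2.591, 1.777, -0.004]
force: [0.8, -0.5, 0.8]
opening: 0.9
grip_force: 0.0
```

Request:
carry_out --series '[{"grip":1,"offset":[-0.05,0,0],"rot":[0,0,0]},{"grip":1,"offset":[-0.05,0,0],"rot":[0,0,0]},{"grip":1,"offset":[-0.05,0,0],"rot":[0,0,0]},{"grip":1,"offset":[-0.03,0,0],"rot":[0,0,0]},{"grip":1,"offset":[-0.03,0,0],"rot":[0,0,0]},{"grip":1,"offset":[-0.03,0,0],"rot":[0,0,0]}]'

```text
t: 11.9
eef_pos: [468.4, 64.3, 50.9]
eef_rot: [2.589, 1.779, 0.001]
force: [0.1, -0.1, 0.6]
opening: 0.5
grip_force: 0.3
```

```bash
cat >> h.py <<'E'
def lv():
    st(); q=np.load("q.npy"); o=r.get_obs(); c,s=np.cos(q[2]),np.sin(q[2]); J=np.array([[c,s,0],[-s,c,0],[0,0,1]])
    p=(J@(o["eef_pos"]-[q[0],q[1],0]))[:2]-[-37,-60]; M=R.from_rotvec(o["eef_rot"]).as_matrix(); a=np.arctan2(*(J@M[:,0])[[1,0]])
    d=np.hypot(*p); th=np.arctan2(p[1],p[0])+np.arcsin(15/d)
    print("r",d.round(1),"lever dir if touching",np.degrees(th%(2*np.pi)).round(1),"joint",(th%(2*np.pi)-np.radians(152.7)).round(2),"tool dir-90",np.degrees(a+np.pi/2).round(1))
E
python3 -c "
from h import *
lv()"
```

```text
t 11.9 jig pos [-110.1  -29.7   50.9] F jig [ 0.2 -0.1  0.6] toolx ang in jig 76.0 tilt [ 0.001  0.    -1.   ]
r 79.2 lever dir if touching 168.4 joint 0.27 tool dir-90 166.0
```

Request:
carry_out --series '[{"grip":1,"offset":[-0.055,-0.009,0],"rot":[0,0,-0.0333]},{"grip":1,"offset":[-0.055,-0.009,0],"rot":[0,0,-0.0333]},{"grip":1,"offset":[-0.055,-0.009,0],"rot":[0,0,-0.0333]},{"grip":1,"offset":[-0.055,-0.009,0],"rot":[0,0,-0.0333]},{"grip":1,"offset":[-0.055,-0.009,0],"rot":[0,0,-0.0333]},{"grip":1,"offset":[-0.055,-0.009,0],"rot":[0,0,-0.0333]}]'

```text
t: 12.4
eef_pos: [457.2, 33.6, 50.8]
eef_rot: [2.158, 2.283, 0.002]
force: [3.5, 5.1, -1.2]
opening: 0.5
grip_force: 2.5
```

```bash
python3 -c "
from h import *
lv()"
```

```text
t 12.4 jig pos [-117.5  -61.6   50.8] F jig [ 2.9  5.5 -1.2] toolx ang in jig 100.3 tilt [ 0.001  0.001 -1.   ]
r 80.5 lever dir if touching 191.9 joint 0.68 tool dir-90 190.3
```

Contact, about 6 N; continuing the arc.

Request:
carry_out --series '[{"grip":1,"offset":[-0.055,-0.009,0],"rot":[0,0,-0.0333]},{"grip":1,"offset":[-0.055,-0.009,0],"rot":[0,0,-0.0333]},{"grip":1,"offset":[-0.055,-0.009,0],"rot":[0,0,-0.0333]},{"grip":1,"offset":[-0.055,-0.009,0],"rot":[0,0,-0.0333]},{"grip":1,"offset":[-0.055,-0.009,0],"rot":[0,0,-0.0333]},{"grip":1,"offset":[-0.055,-0.009,0],"rot":[0,0,-0.0333]}]'

```text
t: 12.9
eef_pos: [459.2, 0.8, 50.7]
eef_rot: [1.636, 2.682, 0.002]
force: [1.4, 7.4, 0.6]
opening: 0.2
grip_force: 2.9
```

```bash
python3 -c "
from h import *
lv()"
```

```text
t 12.9 jig pos [-111.4  -93.9   50.7] F jig [0.5 7.5 0.6] toolx ang in jig 124.3 tilt [ 0.001  0.001 -1.   ]
r 81.8 lever dir if touching 215.0 joint 1.09 tool dir-90 214.3
```

Request:
carry_out --series '[{"grip":1,"offset":[-0.055,-0.004,0],"rot":[0,0,-0.0333]},{"grip":1,"offset":[-0.055,-0.004,0],"rot":[0,0,-0.0333]},{"grip":1,"offset":[-0.055,-0.004,0],"rot":[0,0,-0.0333]},{"grip":1,"offset":[-0.055,-0.004,0],"rot":[0,0,-0.0333]},{"grip":1,"offset":[-0.055,-0.004,0],"rot":[0,0,-0.0333]},{"grip":1,"offset":[-0.055,-0.004,0],"rot":[0,0,-0.0333]}]'

```text
t: 13.4
eef_pos: [476.1, -27.8, 50.4]
eef_rot: [-1.045, -2.962, 0.001]
force: [-2.4, -1.2, 0.5]
opening: 0.5
grip_force: 0.9
```

```bash
python3 -c "
from h import *
lv()"
```

```text
t 13.4 jig pos [ -91.2 -120.2   50.4] F jig [-2.2 -1.5  0.5] toolx ang in jig 148.2 tilt [-0.001 -0.    -1.   ]
r 81.0 lever dir if touching 238.7 joint 1.5 tool dir-90 238.2
```

Request:
carry_out --series '[{"grip":1,"offset":[-0.055,-0.004,0],"rot":[0,0,-0.0333]},{"grip":1,"offset":[-0.055,-0.004,0],"rot":[0,0,-0.0333]},{"grip":1,"offset":[-0.055,-0.004,0],"rot":[0,0,-0.0333]},{"grip":1,"offset":[-0.055,-0.004,0],"rot":[0,0,-0.0333]},{"grip":1,"offset":[-0.03,-0.002,0],"rot":[0,0,-0.018]},{"grip":1,"offset":[0,0,0],"rot":[0,0,0]},{"grip":1,"offset":[0,0,0],"rot":[0,0,0]}]'

```text
t: 13.98
eef_pos: [496.7, -42.3, 50.5]
eef_rot: [-0.573, -3.089, 0.0]
force: [0.1, -0.8, -0.1]
opening: 0.2
grip_force: 0.0
```

```bash
python3 -c "
from h import *
lv()"
```

```text
t 13.9833 jig pos [ -69.  -132.1   50.5] F jig [ 0.2 -0.8 -0.1] toolx ang in jig 166.0 tilt [-0. -0. -1.]
r 78.9 lever dir if touching 257.0 joint 1.82 tool dir-90 256.0
```

Request:
carry_out --series '[{"grip":1,"offset":[0.15,0,0],"rot":[0,0,0]},{"grip":1,"offset":[0.2,0,0],"rot":[0,0,0]},{"grip":1,"offset":[0,0,-0.3],"rot":[0,0,0]},{"grip":1,"offset":[0,0,-0.3],"rot":[0,0,0]},{"grip":1,"offset":[0,0,-0.3],"rot":[0,0,0]},{"grip":1,"offset":[0,0,-0.2],"rot":[0,0,0]},{"grip":1,"offset":[0,0,0],"rot":[0,0,0]},{"grip":1,"offset":[0,0,0],"rot":[0,0,0]}]'

```text
t: 14.65
eef_pos: [464.4, -29.4, 161.2]
eef_rot: [0.572, 3.087, 0.001]
force: [-0.1, 0.3, -0.1]
opening: 0.3
grip_force: 0.0
```

```bash
python3 - <<'E'
from h import *
st()
t=r.camera("top")[:,:,::-1][155:250,195:355]; w=r.camera("scene")[:,:,::-1][130:230,190:350]
cv2.imwrite("pics/c5.png",np.vstack([cv2.resize(x,(640,h),interpolation=cv2.INTER_CUBIC)[:290] for x,h in((t,380),(w,400))]))
cv2.imwrite("pics/w5.png",r.camera("wrist")[:,:,::-1])
E
```

```text
t 14.65 jig pos [-102.6 -123.2  161.2] F jig [-0.2  0.2 -0.1] toolx ang in jig 166.1 tilt [ 0.002  0.    -1.   ]
```

View pics/c5.png

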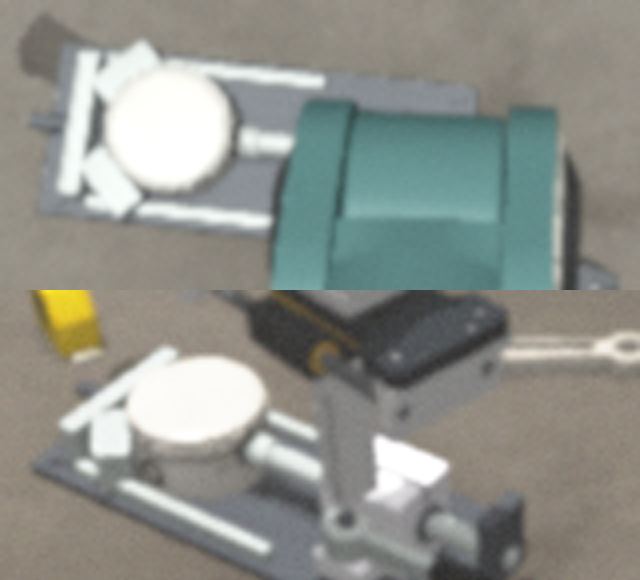

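The piston is still home with the nose on it; the lever now appears to lie beside the rod (grip at ~(450,570)). Clearing the arm to verify.

Request:
carry_out --series '[{"grip":1,"offset":[0,0.25,-0.25],"rot":[0,0,0]},{"grip":1,"offset":[0,0.3,-0.2],"rot":[0,0,0]},{"grip":1,"offset":[0,0.3,-0.2],"rot":[0,0,0]},{"grip":1,"offset":[0,0.35,0],"rot":[0,0,0]},{"grip":1,"offset":[0,0.35,0],"rot":[0,0,0]},{"grip":1,"offset":[0,0.35,0],"rot":[0,0,0]},{"grip":1,"offset":[0,0.35,0],"rot":[0,0,0]},{"grip":1,"offset":[0,0,0],"rot":[0,0,0]}]'

```text
t: 15.47
eef_pos: [544.7, 187.1, 223.6]
eef_rot: [-0.561, -3.089, -0.001]
force: [-1.1, 1.2, -1.0]
opening: 0.3
grip_force: 0.0
```

```bash
python3 - <<'E'
from h import *
st()
t=r.camera("top")[:,:,::-1][155:250,195:355]
cv2.imwrite("pics/c6.png",cv2.resize(t,None,fx=5,fy=5,interpolation=cv2.INTER_CUBIC))
E
```

```text
t 15.4667 jig pos [-49.5 101.5 223.6] F jig [-1.3  1.  -1. ] toolx ang in jig 166.5 tilt [-0.002  0.001 -1.   ]
```

View pics/c6.png

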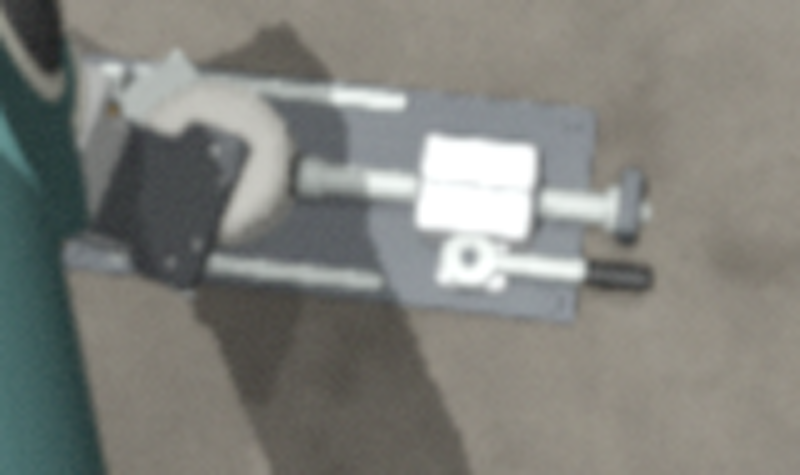

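The lever lies closed, parallel to the rod (hub 470,258, grip tip 652,277), and the rod and nose are still forward on the piston. The arm is clear, so I'm handing in.

```bash
python3 -c "
from cell import r
print(r.hand_in())"
```

```text
the job is handed in; nothing more can be done
None
```

The job is handed in (no verdict was returned): the piston is seated in the V stop with the nose pressed on it at roughly 8–10 N (estimated from the push force), the lever is closed beside the rod, and the arm is clear of the jig.

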